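# Cap the gear housing and hold back the belt tensioner

## Task

We are about to fit the drive belt: first put the loose round cover, knob up, onto the rim of the open gear housing so that it sits fully down and level, and let go of it. Then push the sprung tensioner arm back with the fingers until it has clicked past its pawl, and keep it pushed on, well clear of the pawl so that your fingers and not the pawl carry the spring: the job finishes while you are still holding it there. Leave the other things on the bench where they are.

Things in the scene. Friction and masses are not known exactly. Their poses are not given: they have to be found in the camera images.
- cover: loose round grey plastic cover, 0.13 to 0.23 kg: flange 84 mm across and 6 mm thick, below it a spigot 65 mm across and 8 mm deep with a chamfered foot, on top a black round knob 22 mm across and 28 mm high. Origin: centre of the spigot's underside, z up; flange underside at z = 8 mm, flange top at 14 mm, knob top at 42 mm. It starts knob up, standing on its spigot on the bench
- cover_knob (a point): point on the cover's axis inside the knob, 30 mm above the cover's origin
- housing: fixed aluminium gear housing, an open upright cup with a dark belt sheave 110 mm across at its foot (sheave up to 32 mm high); cup 84 mm outside and 72 mm inside diameter, rim 80 mm above the bench. Origin: centre of its underside on the bench
- housing_rim (a point): centre of the housing's mouth, level with the top of the rim; the cover is seated when its flange lies on this rim, its origin then 8 mm below this point
- fixture: fixed belt-drive fixture: dark steel base plate, x -157 to 33 and y -50 to 115 mm in its frame, 12 mm thick. Origin: on the bench under the tensioner's vertical pivot axis, z up. At rest the arm points from the pivot along the fixture's -x; pushed back it swings towards its +y. A stop pin, 12 mm across and 58 mm high, stands at (-58, 88) mm
- tensioner (a joint): angle of the tensioner arm (rad), 0 at rest, growing as it is pushed back (clockwise seen from above), end stop at 0.75. A spring pushes it towards 0: at the paddle about 4 N at rest, 9 N at 0.5, 11 N at the stop, 2 to 3 N more while it rides over the pawl. It clicks past at about 0.5; let go after that, it falls back onto the pawl at about 0.49
- paddle (a point): middle of the face to push on, 130 mm from the pivot, 85 mm above the bench. Axes turn with the arm: x from paddle to pivot, y the way to push, z up. The paddle is an upright aluminium plate at the arm's end, 36 mm wide, 8 mm thick, 59 to 105 mm above the bench, free on both sides
- pawl (a joint): how far the pawl is pressed down (m): 0 when it stands up, about 0.009 while the arm rides over it; it springs back to 0 at the click
- pawl_face (a point): top edge of the pawl's upright catching face, 49 mm above the bench when up. The pawl is a small steel wedge in a guide on the base plate, 100 mm from the pivot, its ramp towards the resting arm
- battery_a: bystander: black battery pack with green trim, 120 x 75 x 62 mm, origin at the centre of its underside
- battery_b: bystander: a second such battery pack, 120 x 75 x 62 mm, origin at the centre of its underside
- tape_roll: bystander: cardboard roll lying flat, 80 mm across, 60 mm hole, 24 mm high, origin at the centre of its underside
- screwdriver: bystander: screwdriver lying on the bench near the robot, about 200 mm long
- wrench: bystander: flat wrench lying on the bench near the robot, about 160 mm long
- oil_bottle: bystander: white bottle, 52 mm across, 130 mm high, standing upright beyond the housing
- idler (a point): top centre of the black idler roller, 38 mm across, standing on the tensioner arm 70 mm from the pivot, top 85 mm above the bench (its screw 89 mm). The arm itself is a flat aluminium bar 24 mm wide and 148 mm long, 50 to 60 mm above the bench
There are look-alikes about, which are no part of the job. Leave any orange or red look-alike of the cover alone.

How it is judged:
By the outcome, as a careful person would: the job done as asked, in the order asked, and still so for the second after the job is handed in, while the arm keeps its last pose, push and grip.
It also fails if it takes over 51 s, if anything falls off the work surface, if the arm or the gripper's body presses on something with over 40 N, if the wrist force passes 120 N, or if a joint passes its speed limit or range.

## Robot

A 7-joint arm with a two-finger parallel gripper is mounted at the origin on the work surface. World frame = base frame: x ahead of the robot, y to its left, z up, the work surface at z = 0. Lengths are in m, angles in rad, forces in N, time in s.
With the tool pointing down it reaches from about 0.425 to 0.825 m from the base axis. Payload 3.6 kg.
Tool frame: the origin (TCP) lies midway between the tips of the shut fingers; the grasp point (between the pads) lies 19 mm behind it; z points along the fingers, y is the line along which they close (so a half turn about z gives the same grasp; the last joint's range is limited). The gripper opens to 93 mm and grips with 3 to 60 N. Pads are 15 mm wide; open, the fingers measure 128 mm over their backs; the gripper's body (75 mm by 188 mm) begins 65 mm behind the grasp point.
Start: joints at [-0.026, 0.615, -0.013, 1.423, 0.008, 1.103, -0.04], TCP at [0.65, 0, 0.219] pointing down, gripper open.
Joint ranges: [-3.12, 3.12], [-0.3, 2.06], [-1.34, 1.32], [0.26, 2.42], [-1.36, 4.5], [0.01, 1.98], [-2.84, 2.84]. Speed limits (rad/s): [2.79, 2.79, 3.14, 3.14, 3.14, 3.14, 3.14].

## Interface

Orientations are given as a unit quaternion [x, y, z, w].
In Python, from plant import r, viewer, job, spotter gives the robot as it stands. Calls block until the motion is done:
- r.move_ptp(position, orientation): joint-space move of the TCP to a pose.
- r.line_to(position, rot=None, feed=0.15, stop_force=None): straight line of the TCP; rot=None keeps the orientation; feed is the mean speed in m/s. With stop_force (N) it stops when the force on the tool has changed by that much, and returns True; else False.
- r.set_joints(angles): joint-space move.
- r.command_gripper(opening): opening from 0.0 (shut) to 1.0 (fully open); the grip force is fixed at half the most; returns when the fingers have stopped.
- r.pause(seconds).
- r.ik(position, orientation): joint angles nearest the present ones, or None.
- viewer.get_image(name): name is "scene" or "side" or "wrist"; returns a dict with "image" (480x640x3 uint8, red, green, blue), "vfov" (degrees; the focal length in pixels is half the picture's height over the tangent of half this angle, whatever the lens; pixels are square), "cx", "cy" (the principal point, pixels), "T" (4x4, takes a point from camera to world coordinates). Camera axes: x right, y down, z forward; pixel columns grow to the right and rows downward; lengths in m; the calibration is good to about 2 mm. The wrist camera is an equidistant fisheye: a pixel r from the principal point sees the ray r / f radians off the axis. A picture is of the moment at which its call begins. There is no depth.
A pose or a line that the arm cannot do raises r.PlanningError and nothing moves.
- job.job_done(): hands the job in; it is judged then, once.
Trained networks look in a picture, given as the dict that the camera call returned (one of the last four; its "shot" number tells which), for a name from the list of things; names that differ only in an ending like _2 or _b are one class to them, and where a whole thing is asked for, a point or a joint stands for the part that bears it (a point fixed in the world has none). Each returns a list of dicts, best first, with "conf" (0 to 1); they miss things now and then, are a little off and sometimes report something else, mostly with a low value. They report only what shows in the picture. A call takes as long as a camera call. They do not tell look-alikes from the thing itself.
- spotter.outline_of(name, picture): "region" (480x640 bool, what is visible of it) and "at" ([row, column] in pixels, amid what is visible of it).
- spotter.landmark_of(name, picture): "at" ([row, column] in pixels: a listed point, or the origin of a listed thing).
Readings, each from a call of its own:
- r.read_clock(): time.
- r.read_joint_positions(): joint angles.
- r.read_joint_vel(): joint speeds.
- r.read_effort(): joint torques, N m.
- r.read_ee_pos(): TCP position.
- r.read_orientation(): TCP orientation.
- r.read_wrist_force(): force on the tool from outside, world axes, zero at the start.
- r.read_torque(): the same for the moment, N m.
- r.read_width(): opening from 0.0 (shut) to 1.0 (fully open).
- r.read_grasp_force(): force on a finger pad.
Only numpy, scipy, OpenCV 4.12 (cv2) and the standard library are available. Lean on these libraries where they do the work, as an engineer would, in place of code of your own. Each camera call takes 0.05 s, during which the arm holds its last target. There are 200 camera calls.

## Working session

There is one attempt and no reset: what is moved stays moved. The work goes in short steps, each a Python script; the robot and the scene stay as the last script left them, time stands still between calls to the robot, and variables do not carry over. Pictures are saved under pics/ and viewed, at most 11 in all, crops included, and the job is handed in when it is done.

```bash
ls; mkdir -p pics
cat > h.py <<'E'
import numpy as np, cv2
from plant import r, viewer, job, spotter
def save(n,p,s=None):
    im=cv2.cvtColor(p["image"],cv2.COLOR_RGB2BGR)
    cv2.imwrite(f"pics/{n}.png",im)
def ray(p,at):
    f=240/np.tan(np.radians(p["vfov"])/2)
    x=(at[1]-p["cx"])/f; y=(at[0]-p["cy"])/f
    T=np.array(p["T"])
    if p.get("fish"):
        q=np.hypot(x,y); s=np.sin(q)/q if q>1e-9 else 1; d=np.array([x*s,y*s,np.cos(q)])
    else: d=np.array([x,y,1.])
    d=T[:3,:3]@d
    return T[:3,3],d/np.linalg.norm(d)
def atz(p,at,z):
    o,d=ray(p,at); return o+d*(z-o[2])/d[2]
def get(n):
    p=viewer.get_image(n); p["fish"]=(n=="wrist"); return p
def proj(p,X):
    T=np.array(p["T"]); c=T[:3,:3].T@(np.array(X)-T[:3,3])
    f=240/np.tan(np.radians(p["vfov"])/2)
    if p.get("fish"):
        q=np.arctan2(np.hypot(c[0],c[1]),c[2]); u=c[:2]/np.hypot(c[0],c[1])*q
    else: u=c[:2]/c[2]
    return p["cy"]+f*u[1],p["cx"]+f*u[0]
E
python3 - <<'E'
from h import *
np.set_printoptions(precision=3,suppress=True)
Z=dict(cover_knob=.03,housing_rim=.08,fixture=0,paddle=.085,pawl_face=.049,idler=.085,cover=0,housing=0,battery_a=0,tape_roll=0,oil_bottle=0)
ims=[]
for c in ["scene","side","wrist"]:
    p=get(c); ims.append(p["image"]); print(c,p["vfov"],np.array(p["T"])[:3,3],np.array(p["T"])[:3,2],[k for k in p])
    save(c+"0",p)
    for n,z in Z.items():
        for d in spotter.landmark_of(n,p)[:4]:
            print(" ",n,round(d["conf"],2),np.round(d["at"]),atz(p,d["at"],z)[:2])
print(r.read_clock(), r.read_orientation())
E
```

```text
pics
scene 48.07263633126124 [0.798 0.465 0.962] [-0.263 -0.41  -0.873] ['image', 'vfov', 'cx', 'cy', 'T', 'shot', 'fish']
  cover_knob 0.96 [216. 297.] [ 0.525 -0.049]
  cover_knob 0.6 [243. 237.] [ 0.659 -0.059]
  cover_knob 0.57 [287. 282.] [0.633 0.071]
  cover_knob 0.54 [243. 412.] [0.366 0.127]
  housing_rim 0.89 [342. 424.] [0.49  0.311]
  housing_rim 0.3 [240. 410.] [0.39 0.14]
  fixture 0.66 [177. 211.] [ 0.623 -0.252]
  fixture 0.63 [121. 256.] [ 0.463 -0.34 ]
  paddle 0.52 [121. 254.] [ 0.496 -0.271]
  cover 0.81 [295. 279.] [0.641 0.069]
  cover 0.75 [219. 297.] [ 0.521 -0.058]
  cover 0.65 [246. 240.] [ 0.652 -0.067]
  housing 0.9 [353. 416.] [0.488 0.305]
  battery_a 0.82 [359. 257.] [0.738 0.157]
  battery_a 0.63 [331. 488.] [0.348 0.345]
  tape_roll 0.97 [255. 347.] [0.48  0.068]
  oil_bottle 0.79 [413. 328.] [0.682 0.307]
  oil_bottle 0.2 [174. 212.] [ 0.619 -0.26 ]
side 51.50528988874768 [ 0.429 -0.783  0.578] [ 0.1    0.859 -0.502] ['image', 'vfov', 'cx', 'cy', 'T', 'shot', 'fish']
  cover_knob 0.75 [282. 394.] [ 0.65 -0.06]
  cover_knob 0.68 [246. 369.] [0.629 0.0
[... 642 characters left out ...]
e 0.98 [204. 373.] [0.689 0.309]
wrist 65.70646984690485 [0.649 0.08  0.385] [ 0.    -0.283 -0.959] ['image', 'vfov', 'cx', 'cy', 'T', 'shot', 'fish']
  cover_knob 0.7 [305. 116.] [ 0.393 -0.117]
  cover_knob 0.66 [256. 207.] [ 0.522 -0.05 ]
  cover_knob 0.57 [265. 336.] [ 0.658 -0.059]
  cover_knob 0.56 [132. 317.] [0.64  0.075]
  fixture 0.68 [389. 304.] [ 0.619 -0.25 ]
  fixture 0.61 [ 48. 417.] [0.743 0.166]
  paddle 0.62 [440. 199.] [ 0.492 -0.274]
  pawl_face 0.59 [395. 226.] [ 0.527 -0.223]
  cover 0.89 [133. 316.] [0.638 0.073]
  cover 0.85 [249. 211.] [ 0.518 -0.052]
  cover 0.58 [256. 335.] [ 0.658 -0.06 ]
  battery_a 0.88 [ 49. 415.] [0.74  0.165]
1.8 [ 0.707  0.707 -0.    -0.   ]
```

View pics/scene0.png

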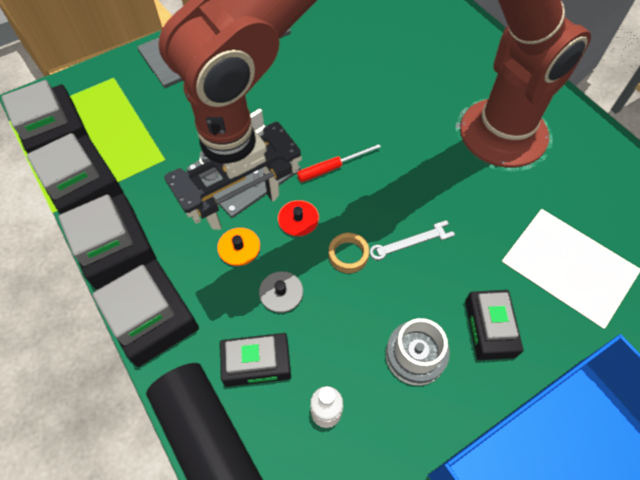

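View pics/side0.png

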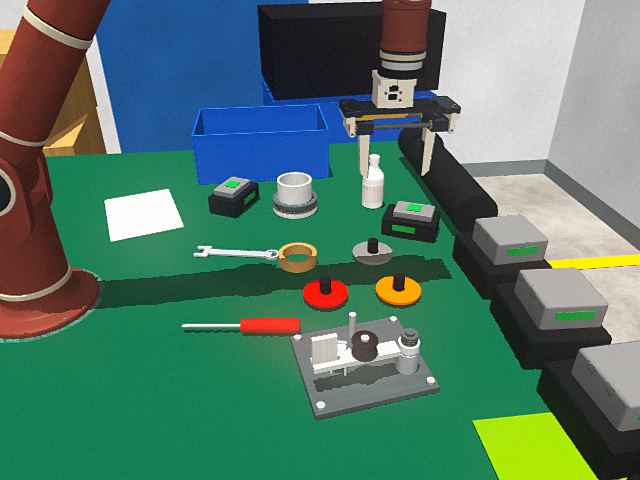

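View pics/wrist0.png

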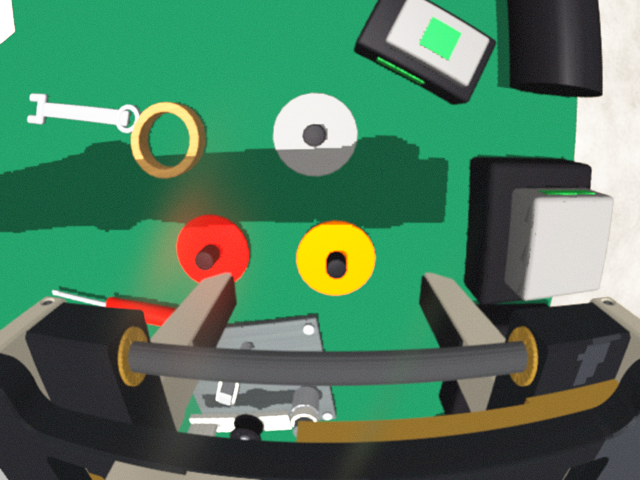

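The loose grey cover is at scene (287,282), side (246,370) and wrist (133,316). The things it could be confused with are the red cover at scene (216,297), the orange cover at scene (243,237), and the tape roll at (253,348). I choose the grey one. The housing is at (345,422). The fixture is mostly hidden under the gripper in the scene view, but shows in the side view with the paddle at (350,325).

Next I fit the silhouettes for precise positions and crop the grey cover close up.

```bash
cat >> h.py <<'E'
def circ(c,rad,z):
    a=np.linspace(0,2*np.pi,60); return np.c_[c[0]+rad*np.cos(a),c[1]+rad*np.sin(a),np.full(60,z)]
MODEL=dict(cover=[[(.042,.008),(.042,.014)],[(.011,.014),(.011,.042)]],
           housing=[[(.055,0),(.055,.032)],[(.042,.03),(.042,.08)]])
def mask(p,name,c):
    m=np.zeros((480,640),np.uint8)
    for part in MODEL[name]:
        q=np.array([proj(p,X)[::-1] for rad,z in part for X in circ(c,rad,z)],np.float32)
        cv2.fillConvexPoly(m,(cv2.convexHull(q)*16).astype(np.int32),1,shift=4)
    return m
def fit(p,name,guess):
    "silhouette centroid match -> xy, IoU"
    best=None
    for d in spotter.outline_of(name,p):
        w=atz(p,d["at"],.02)
        if np.hypot(*(w[:2]-guess))<.05: best=d["region"]; break
    if best is None: return None
    c=np.array(guess,float); t=np.array(np.nonzero(best)).mean(1)
    for _ in range(6):
        m=mask(p,name,c); s=np.array(np.nonzero(m)).mean(1)
        c=c+(atz(p,t,.02)-atz(p,s,.02))[:2]
    m=mask(p,name,c)
    return c,(m&best).sum()/(m|best).sum()
E
python3 - <<'E'
from h import *
np.set_printoptions(precision=4,suppress=True)
r.move_ptp([.60,.16,.26],r.read_orientation())
out=[]
for c in ["scene","side","wrist"]:
    p=get(c)
    print(c,fit(p,"cover",[.638,.071]),fit(p,"housing",[.493,.311]))
    if c=="scene":
        for n,z in dict(paddle=.085,fixture=0,idler=.085,pawl_face=.049).items():
            for d in spotter.landmark_of(n,p)[:2]: print(n,round(d["conf"],2),np.round(d["at"]),atz(p,d["at"],z)[:2])
        q=cv2.resize(p["image"][90:250,160:360],None,fx=3,fy=3)
    if c=="wrist":
        w=proj(p,[.638,.071,.014]); a,b=int(np.clip(w[0],90,390)),int(np.clip(w[1],130,510)); print(w)
        q2=cv2.resize(p["image"][a-80:a+80,b-100:b+100],None,fx=3,fy=3)
        save("wrist1",p)
for n,i in (("fix",q),("covercrop",q2)): cv2.imwrite(f"pics/{n}.png",i[...,::-1])
print(r.read_clock(),r.read_wrist_force())
E
```

```text
scene (array([0.6378, 0.0708]), np.float64(0.8688415446071904)) (array([0.4924, 0.3073]), np.float64(0.9712147380541163))
paddle 0.72 [121. 256.] [ 0.4907 -0.2682]
fixture 0.98 [175. 212.] [ 0.6186 -0.2568]
idler 0.7 [363. 258.] [0.7471 0.1915]
idler 0.63 [134. 233.] [ 0.5492 -0.2639]
pawl_face 0.43 [154. 255.] [ 0.5269 -0.2197]
side (array([0.6357, 0.0726]), np.float64(0.8768361581920904)) (array([0.4921, 0.3104]), np.float64(0.949699289229087))
wrist (array([0.6366, 0.0716]), np.float64(0.9424055719260648)) (array([0.4929, 0.3099]), np.float64(0.9564562825709323))
(np.float64(270.19308792317565), np.float64(359.5483742833704))
3.175 [-0.0625  0.3089  0.1755]
```

View pics/covercrop.png

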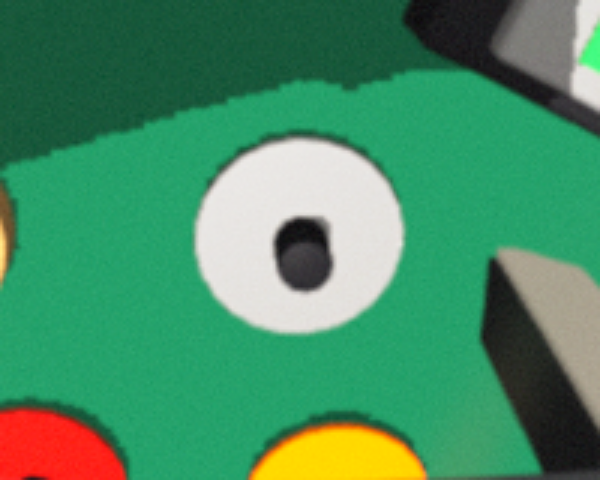

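View pics/fix.png

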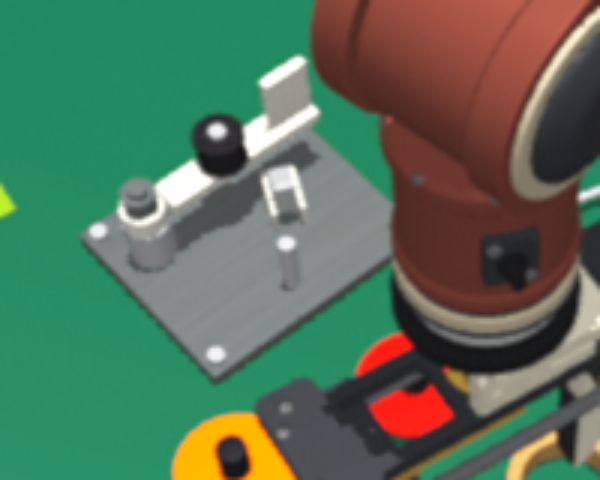

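The crop confirms the choice. It is the light grey, round cover, knob up, centred at crop (235,300), with red and orange covers below it. The fixture crop shows the pivot post at (225,145), idler at (145,220), paddle at (90,285), pawl at (195,283) and stop pin at (265,288). That matches the measured positions.

Now I grasp the cover and lift it.

```bash
cat > g.py <<'E'
from h import *
np.set_printoptions(precision=4,suppress=True)
Q=[.70710678,.70710678,0,0]; C=np.array([.6366,.0717]); H=np.array([.4924,.3095])
E
python3 - <<'E'
from g import *
r.command_gripper(.55)
r.move_ptp([*C,.09],Q)
hit=r.line_to([*C,.018],feed=.08,stop_force=6)
print("hit",hit,r.read_ee_pos(),r.read_wrist_force())
if not hit:
    r.command_gripper(0); print("w",r.read_width()*93,r.read_grasp_force())
    r.line_to([*C,.16],feed=.12); r.pause(.2)
    print(r.read_wrist_force(),r.read_width()*93,r.read_clock(),r.read_ee_pos())
    for c in ("scene","side","wrist"):
        p=get(c); print(c,[(round(d["conf"],2),atz(p,d["at"],.142+.03)[:2]) for d in spotter.landmark_of("cover_knob",p)[:4]],[(round(d["conf"],2),atz(p,d["at"],.142)[:2]) for d in spotter.landmark_of("cover",p)[:4]])
        if c=="side": cv2.imwrite("pics/held.png",cv2.resize(p["image"][120:280,280:480],None,fx=3,fy=3)[...,::-1])
E
```

```text
hit False [0.6371 0.0717 0.0185] [-0.0435 -0.0346  0.5706]
w 21.360995975335943 30.000199377536774
[-0.5197  0.4267 -1.2789] 21.18373285800476 7.9917 [0.6363 0.0717 0.1593]
scene [(0.92, array([0.6346, 0.0698])), (0.78, array([0.6797, 0.0191])), (0.69, array([0.5646, 0.0285]))] [(0.86, array([0.6383, 0.0694])), (0.58, array([0.5596, 0.0247])), (0.53, array([0.6794, 0.0188]))]
side [(0.68, array([ 0.5967, -0.2421])), (0.6, array([0.6378, 0.0653])), (0.6, array([ 0.5001, -0.2338])), (0.35, array([ 0.4732, -0.012 ]))] [(0.91, array([0.6412, 0.0715])), (0.7, array([ 0.5021, -0.2312])), (0.7, array([ 0.6057, -0.2276])), (0.17, array([ 0.3743, -0.1013]))]
wrist [(0.85, array([0.6364, 0.0736]))] [(0.78, array([0.6366, 0.0722])), (0.65, array([0.4773, 0.1334]))]
```

View pics/held.png

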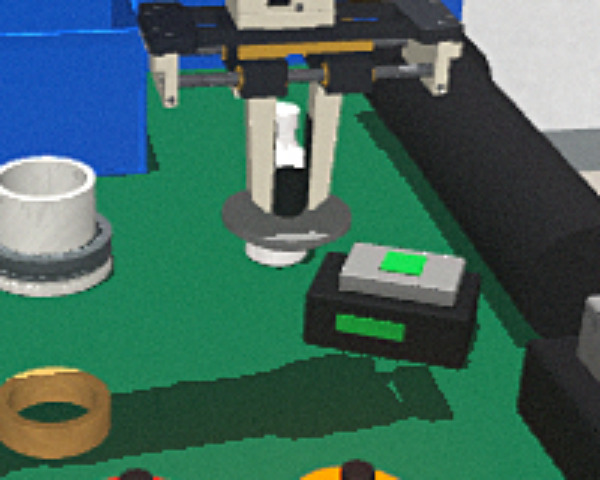

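The cover is held level between the fingers, with the flange at crop (215,287) and the knob upright in the pads. The held offsets agree to within 2 mm. Next I place it.

Run:
```python
from g import *
r.move_ptp([*H,.16],Q)
r.line_to([*H,.116],feed=.12); r.pause(.15); f0=r.read_wrist_force()
hit=r.line_to([*H,.086],feed=.04,stop_force=8)
print("hit",hit,r.read_ee_pos(),r.read_wrist_force()-f0,r.read_torque(),r.read_width()*93,r.read_clock())
p=get("scene"); a,b=map(int,proj(p,[*H,.08])); cv2.imwrite("pics/seat.png",np.hstack([cv2.resize(p["image"][a-60:a+60,b-50:b+50],None,fx=4,fy=4), cv2.resize((q:=get("side"))["image"][(c:=int(proj(q,[*H,.08])[0]))-60:c+60,(d:=int(proj(q,[*H,.08])[1]))-50:d+50],None,fx=4,fy=4)])[...,::-1])
```

```text
hit True [0.492  0.3092 0.0894] [ 0.2603 -1.0486  5.235 ] [-0.0163 -0.0991  0.081 ] 21.390615684118927 10.8167
```

View pics/seat.png

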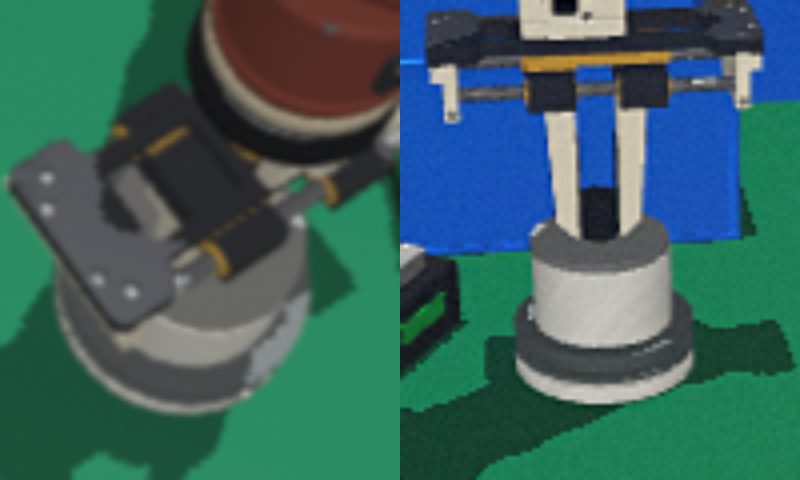

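The contact came at TCP z 0.0894, where 0.090 means seated. The side crop shows the flange flat on the rim at (250,600). I release it, check, and go look at the fixture.

```bash
cat >> g.py <<'E'
from scipy.spatial.transform import Rotation as R
def quat(th):  # tool down, tool x along world yaw th from +y
    return (R.from_euler("z",th)*R.from_quat(Q)).as_quat()
E
python3 - <<'E'
from g import *
r.command_gripper(.55); r.pause(.1)
r.line_to([*H,.18],feed=.2)
r.move_ptp([.53,-.335,.22],quat(.17))
r.command_gripper(0)
for c in ("wrist","scene","side"):
    p=get(c)
    for n,z in dict(paddle=.085,fixture=0,idler=.085,pawl_face=.049,cover_knob=.102,cover=.072).items():
        if c=="wrist" and n[:3]=="cov": continue
        for d in spotter.landmark_of(n,p)[:2 if n[:3]!="cov" else 4]: print(c,n,round(d["conf"],2),np.round(d["at"]),atz(p,d["at"],z)[:2])
    if c=="wrist": save("wrist2",p); print(p["T"])
    else:
        a,b=map(int,proj(p,[*H,.08])); cv2.imwrite(f"pics/rel_{c}.png",cv2.resize(p["image"][a-50:a+50,b-50:b+50],None,fx=4,fy=4)[...,::-1])
cv2.imwrite("pics/rel.png",np.hstack([cv2.imread(f"pics/rel_{c}.png") for c in("scene","side")]))
print(r.read_clock(),r.read_width(),r.read_ee_pos(),r.read_wrist_force())
E
```

```text
wrist paddle 0.7 [140. 294.] [ 0.4913 -0.2717]
wrist fixture 0.74 [140. 426.] [ 0.6208 -0.2505]
wrist idler 0.77 [138. 370.] [ 0.5514 -0.2599]
wrist pawl_face 0.6 [ 89. 344.] [ 0.525  -0.2208]
[[ 0.9857  0.1616  0.0481  0.516 ]
 [ 0.1686 -0.9454 -0.279  -0.2562]
 [ 0.0004  0.2831 -0.9591  0.3861]
 [ 0.      0.      0.      1.    ]]
scene paddle 0.69 [120. 254.] [ 0.4937 -0.2737]
scene fixture 0.8 [176. 213.] [ 0.6195 -0.2535]
scene idler 0.8 [135. 233.] [ 0.5511 -0.2603]
scene pawl_face 0.71 [356. 416.] [0.5064 0.3175]
scene pawl_face 0.57 [152. 255.] [ 0.523  -0.2236]
scene cover_knob 0.94 [338. 425.] [0.4918 0.3093]
scene cover_knob 0.69 [212. 298.] [ 0.5403 -0.0158]
scene cover_knob 0.69 [252. 346.] [0.5121 0.1055]
scene cover_knob 0.64 [242. 241.] [ 0.6622 -0.0161]
scene cover 0.92 [344. 420.] [0.4948 0.3084]
scene cover 0.65 [217. 298.] [ 0.5383 -0.022 ]
scene cover 0.61 [248. 239.] [ 0.6671 -0.0235]
scene cover 0.57 [242. 410.] [0.3876 0.1394]
side paddle 0.77 [350. 324.] [ 0.4927 -0.2762]
side fixture 0.9 [373. 407.] [ 0.6245 -0.2529]
side idler 0.81 [340. 367.] [ 0.5555 -0.2634]
side pawl_face 0.51 [342. 342.] [ 0.5253 -0.2255]
side cover_knob 0.77 [280. 396.] [ 0.6243 -0.1511]
side cover_knob 0.69 [171. 294.] [0.492  0.3049]
side cover_knob 0.57 [282. 326.] [ 0.5118 -0.1431]
side cover 0.96 [180. 297.] [0.5008 0.3159]
side cover 0.76 [297. 327.] [ 0.5131 -0.1428]
16.5 0.00762779805927779 [ 0.53  -0.335  0.22 ] [-0.1576 -1.1192 -0.2123]
```

View pics/rel.png

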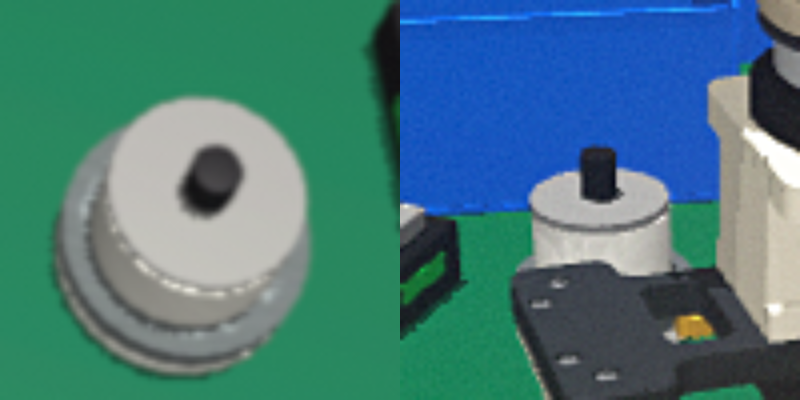

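View pics/wrist2.png

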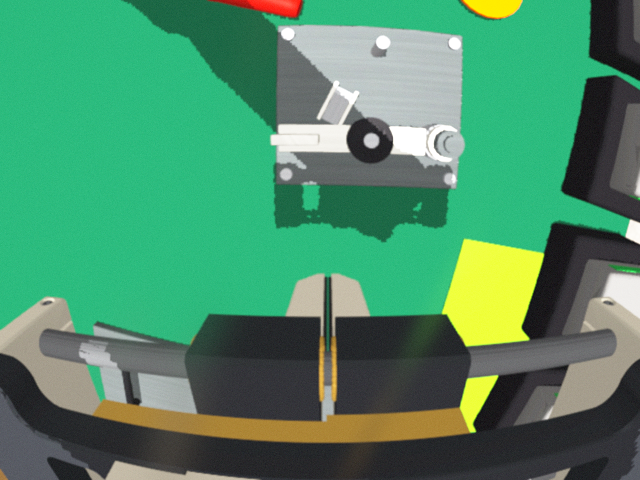

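The cover sits level on the rim: scene crop (190,205), side crop (200,600), with an even rim line. The wrist view shows the arm bar with the paddle at (140,294), idler at (138,370), pawl at (100,338) and pivot at (143,445). All views agree to within about 3 mm, and pivot to paddle measures 0.131 m. Now I push.

```bash
cat >> g.py <<'E'
PIV=np.array([.6212,-.2526]); PHI=.16
def tcp(th,s,z=.070):
    a=PHI-th; u=np.array([np.cos(a),np.sin(a)]); y=np.array([-u[1],u[0]])
    return [*(PIV-.130*u-s*y),z]
E
python3 - <<'E'
from g import *
r.move_ptp(tcp(0,.05,.13),quat(PHI)); r.line_to(tcp(0,.05),feed=.12); r.pause(.15)
f0=r.read_wrist_force()
hit=r.line_to(tcp(0,-.01),feed=.03,stop_force=2.5)
e=np.array(r.read_ee_pos()); u=np.array([np.cos(PHI),np.sin(PHI)]); s=-(e[:2]-PIV)@[-u[1],u[0]]
print(hit,e,"s",s,r.read_wrist_force()-f0)
if hit and .003<s<.02:
    for th in (.15,.3,.42,.5,.56,.62,.65):
        r.line_to(tcp(th,s),rot=quat(PHI-th),feed=.06)
        e=np.array(r.read_ee_pos()); f=np.array(r.read_wrist_force())-f0; a=PHI-th
        print(th,"along push",f[:2]@[-np.sin(a),np.cos(a)],"f",f,"err",e-tcp(th,s))
    r.pause(.3)
    for c in ("wrist","scene","side"):
        p=get(c); 
        if c=="wrist": save("push_w",p)
        else: a,b=map(int,proj(p,[.55,-.22,.06])); cv2.imwrite(f"pics/push_{c}.png",cv2.resize(p["image"][max(a-75,0):max(a-75,0)+150,b-75:b+75],None,fx=8/3,fy=8/3)[...,::-1])
        for n,z in dict(paddle=.085,idler=.085,pawl_face=.049).items():
            for d in spotter.landmark_of(n,p)[:1]:
                w=atz(p,d["at"],z)[:2]; v=PIV-w; print(c,n,round(d["conf"],2),w,"rad",np.hypot(*v),"theta",PHI-np.arctan2(v[1],v[0]))
cv2.imwrite("pics/push.png",np.hstack([cv2.imread(f"pics/push_{c}.png") for c in("scene","side")]))
print(r.read_clock())
E
```

```text
True [ 0.4947 -0.2849  0.07  ] s 0.011698700703759713 [-0.0681  0.1954 -1.0293]
0.15 along push -5.325895649987513 f [ 0.4501 -5.3217 -3.1223] err [-0.0001 -0.0018 -0.0001]
0.3 along push -6.846963249546651 f [-0.9873 -6.7755 -1.8288] err [-0.0006 -0.0022 -0.0001]
0.42 along push -6.07233097395438 f [-1.5553 -5.8698 -1.3479] err [-0.001  -0.0022 -0.0001]
0.5 along push -5.046313254989421 f [-0.0776 -5.3253 -1.7573] err [-0.0009 -0.0009 -0.0001]
0.56 along push -8.316984282717717 f [-3.1094 -7.7152 -1.5243] err [-0.0016 -0.0023 -0.0001]
0.62 along push -9.131937268000742 f [-3.3819 -8.5157 -0.0364] err [-0.002  -0.0026 -0.0001]
0.65 along push -9.140549239798602 f [-3.0924 -8.7101 -0.1347] err [-0.0023 -0.0028 -0.0001]
wrist paddle 0.95 [ 0.5031 -0.1942] rad 0.1318014957891388 theta 0.6193780403450776
wrist idler 0.77 [ 0.557  -0.2176] rad 0.0731449635001221 theta 0.6584315378852896
wrist pawl_face 0.68 [ 0.5248 -0.2223] rad 0.10100531649029311 theta 0.46435600198664284
scene paddle 0.97 [ 0.504  -0.1947] rad 0.1307198146782006 theta 0.6192074912525501
scene idler 0.66 [ 0.5549 -0.2161] rad 0.07568585776049007 theta 0.6632919516807546
scene pawl_face 0.72 [0.6923 0.3104] rad 0.5674804237485537 theta 1.8564001784331803
side paddle 0.58 [ 0.5019 -0.2013] rad 0.1298919125610747 theta 0.5659153888588991
side idler 0.6 [ 0.5639 -0.2119] rad 0.0703027806083278 theta 0.7777160522661953
side pawl_face 0.78 [ 0.5232 -0.2292] rad 0.10074673020136568 theta 0.3945258537972094
22.4167
```

View pics/push.png

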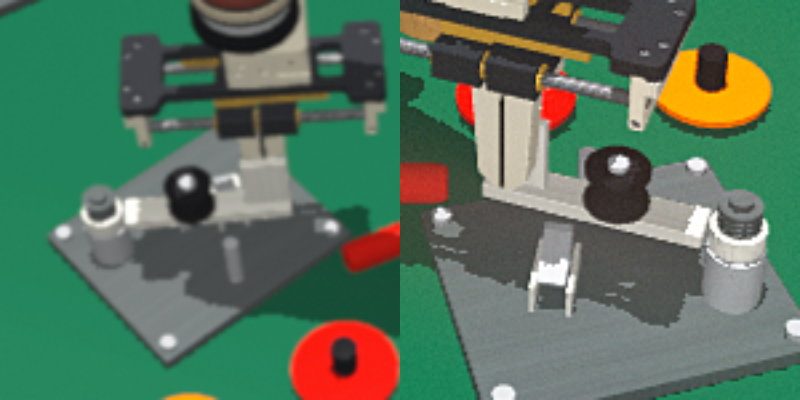

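View pics/push_w.png

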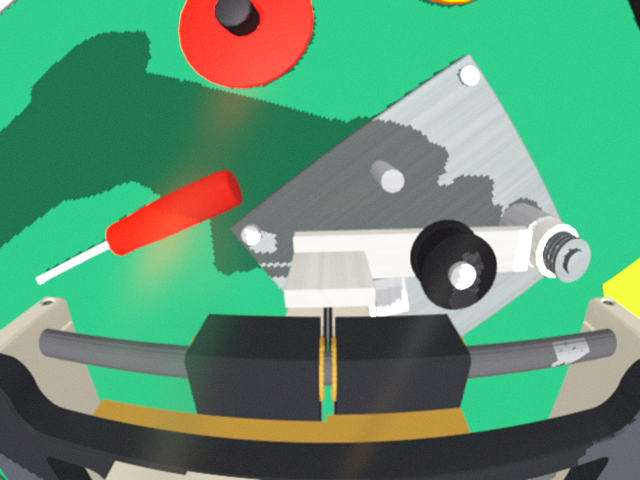

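The arm is past the pawl. In the side crop the pawl stands free in front of the bar at (250,555), in the wrist view it is at (290,390), and the fingers lie flat on the paddle at (290,330). The angle is about 0.62–0.65, with a steady push of about 9 N. I hand in.

Run:
```python
from g import *
print(r.read_wrist_force(),r.read_ee_pos(),r.read_clock()); print(job.job_done())
```

```text
[-3.9088 -7.5107  0.2206] [ 0.4985 -0.2049  0.0698] 22.4167
the job is handed in; nothing more can be done
None
```

The grey cover is seated level on the housing and released, and the fingers are holding the tensioner at about 0.62–0.65 rad, clicked past its pawl; the job was handed in at 22.4 s, with no verdict returned.

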